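# Reload the laundry caddy in reverse order

### The arm

A 6-joint arm with a two-finger parallel gripper is mounted at the origin on the work surface. World frame = base frame: x ahead of the robot, y to its left, z up, the work surface at z = 0. Lengths are in m, angles in rad, forces in N, time in s.
With the tool pointing down it reaches from about 0.25 to 0.725 m from the base axis. Payload 4 kg.
Tool frame: the origin (TCP) lies where the fingers leave the gripper's body, on its centre line; the fingertips stand 73 mm ahead of it and the grasp point (between the pads) lies 54 mm ahead of it (bot.tips_ahead is the z of the fingertips in the tool frame, in m); z points along the fingers, y is the direction in which the jaws open and shut (so a half turn about z gives the same grasp; the last joint's range is limited). The gripper opens to 85 mm and grips with 20 to 120 N. Pads are 22 mm wide; open, the fingers measure 114 mm over their backs; the gripper's body (76 mm by 85 mm) begins 54 mm behind the grasp point. The pads swing forward as they close: fully open they stand 13 mm farther back than shut.
Start: joints at [-1.294, 0.241, 0.005, 1.335, 0, 1.571], TCP at [0.137, -0.481, 0.304] pointing down, gripper open.
Joint ranges: [-2.72, 2.72], [-1.05, 1.87], [-1.09, 1.28], [-1.99, 2.15], [-1.42, 1.44], [-3.14, 3.14]. Speed limits (rad/s): [2.79, 2.79, 3.14, 3.14, 3.14, 3.14].

### API

Orientations are given as a unit quaternion [x, y, z, w].
In Python, from workcell import readout, camera, get_calibration, order, bot gives the robot as it stands.
- The arm moves only by the tool send_rows, never from a script. Its argument "moves" is a list of rows, each a list of 3 entries, a list of its own where there are three numbers: the shift along the tool's x, y, z in mm, then the turn, a rotation vector about the tool's x, y, z in rad, then the finger opening in mm, from 0 to 85.4. In form: [[[dx, dy, dz], [ax, ay, az], grip], ...]. A call has 1 to 12 rows; each row is the pose to reach, as a shift and turn from the pose measured when the call began, along the tool's axes at that moment; what a row does not reach only later rows make up. A row lasts 1/12 s, in which the tool goes at most 41.7 mm and 7.16 degrees, less where a joint would pass 70% of its speed; a pose out of reach is approached as far as the arm can. A call with a gripper value outside its range is refused whole. The fingers move at their own pace and stop on an object; the grip force is fixed at half the most. Time passes only in rows, so rows that repeat a pose let the fingers close. It gives the time, the measured TCP pose, the force and the opening at its end, in the units of the state.
- readout.get_obs(): the state, without advancing time (a new reading comes with each control period).
- camera(name): name is "scene" or "top" or "wrist"; returns the picture (420x560x3 uint8, red, green, blue); there is no depth.
- get_calibration(name): a dict with "fx", "fy", "cx", "cy" (pixels), "R" (3x3) and "t" (3): a world point X has camera coordinates R X + t. Camera axes: x right, y down, z forward; pixel columns grow to the right and rows downward; lengths in m; the calibration is good to about 2 mm. The wrist camera is an equidistant fisheye: a pixel r from the principal point sees the ray r / f radians off the axis. A picture is of the moment at which its call begins: read the wrist's pose just before it. get_calibration takes no time and is no camera call; for the wrist camera it gives the pose at the moment of the call.
- order.job_done(): hands the job in, once; it reports no verdict.
The state is a dict: "clock": time; "joint_pos": joint angles; "joint_vel": joint speeds; "tau": joint torques, N m; "eef_pos": TCP position; "tool_rot": TCP orientation; "ft_force": force on the tool from outside, world axes, zero at the start; "ft_torque": the same for the moment, N m; "grip_width": finger opening in m.
Only numpy, scipy, OpenCV 4.12 (cv2) and the standard library are available. Lean on these libraries where they do the work, as an engineer would, in place of code of your own. Each camera call takes 0.05 s, during which the arm holds its last target. There are 200 camera calls.

### The job

The four laundry bottles stand on the pine tray in the order they are used, and the grey caddy will be turned round before it is hung up, so move them into its bays in reverse: the bottle at the left end of the tray goes into the bay at the right end of the caddy, and so on along the row, one bottle to a bay. Set each one down upright on the bay's floor without dropping it or tipping any bottle over, and leave the mug, the brush and the soap where they are.

Things in the scene. Friction and masses are not known exactly. Their poses are not given: they have to be found in the camera images.
- jar: White plastic with a grey cap; loose, about 200 g. Origin at the centre of the underside, z up. The squat jar: a plain cylinder 51 mm in diameter and 90 mm tall, its lid (top 26 mm) as wide as the body; grip the lid.
- slim: White plastic with a grey cap; loose, about 140 g. Origin at the centre of the underside, z up. The slim round bottle: body 44 mm in diameter to a height of 72 mm, shoulder to 84 mm, then a narrow cap 24 mm in diameter up to the top at 116 mm; grip the cap.
- jug: White plastic with a grey cap; loose, about 220 g. Origin at the centre of the underside, z up. The square bottle: body 46 x 46 mm and 74 mm tall (sides along its x and y, turned by less than 12 degrees from the tray's), then a round cap 34 mm in diameter up to the top at 108 mm; grip the cap.
- cone: White plastic with a grey cap; loose, about 160 g. Origin at the centre of the underside, z up. The conical bottle: 52 mm in diameter at the foot, tapering to 24 mm at a height of 76 mm, cap 40 mm in diameter from 74 mm up to the top at 104 mm; grip the cap.
- tray: Pine tray, fixed, 86 x 320 mm, long side along its y, lip 14 mm high, floor 6 mm above the counter. Origin at the centre of its underside, y along the row towards the robot's left (within 9 degrees). The four bottles start in it in one row, at y = +111, +37, -37 and -111 mm. It stands either nearer to the robot or farther off than the caddy.
- caddy: Grey plastic caddy, fixed, 80 x 301 mm, four open bays in a row along its y, low steel end handles. Origin at the centre of its underside, y along the row to the robot's left (within 9 degrees). Bay centres at x = 0, y = +111, +37, -37, -111 mm; each bay 70 (x) by 69 (y) mm inside, floor 6 mm above the counter, walls and dividers 5 mm thick, tops 35 mm above the counter.
- mug: Bystander: white ceramic mug, 76 mm in diameter, 85 mm tall, loose, at the robot's left. Origin at the centre of its underside.
- brush: Bystander: hand brush, roughly 190 mm long, lying on the counter at the robot's right, loose.
- soap: Bystander: white bar of soap, 60 x 90 x 25 mm, loose, at the robot's right. Origin at the centre of its underside.
- pad_jar: Round cork pad, 58 mm in diameter, 4 mm thick, fixed in the tray (top 10 mm above the counter): the one on which the squat jar stands at the start, so it tells where in the row that bottle came from. Origin at the centre of its underside.
- pad_slim: Round cork pad, 58 mm in diameter, 4 mm thick, fixed in the tray (top 10 mm above the counter): the one on which the slim bottle stands at the start, so it tells where in the row that bottle came from. Origin at the centre of its underside.
- pad_jug: Round cork pad, 58 mm in diameter, 4 mm thick, fixed in the tray (top 10 mm above the counter): the one on which the square bottle stands at the start, so it tells where in the row that bottle came from. Origin at the centre of its underside.
- pad_cone: Round cork pad, 58 mm in diameter, 4 mm thick, fixed in the tray (top 10 mm above the counter): the one on which the conical bottle stands at the start, so it tells where in the row that bottle came from. Origin at the centre of its underside.
Things that resemble listed ones, but are neither listed nor needed, are in the scene too. Leave any pink or purple look-alike of the jug alone. What is shaped like the jar but red is not meant.

How it is judged:
At the end, for the whole second after the job is handed in: Each bottle stands, released and at rest, upright (within 0.1 rad) on the floor of the caddy's bay (within 5 mm) that mirrors its first place in the tray (first from the left to first from the right, and so on), within 16 mm of the bay's centre along and across the caddy (((y of pad_jar in the frame of tray between 0.081 and 0.141 m and y of jar in the frame of caddy between -0.127 and -0.095 m) or (y of pad_jar in the frame of tray between 0.007 and 0.067 m and y of jar in the frame of caddy between -0.053 and -0.021 m) or (y of pad_jar in the frame of tray between -0.067 and -0.007 m and y of jar in the frame of caddy between 0.021 and 0.053 m) or (y of pad_jar in the frame of tray between -0.141 and -0.081 m and y of jar in the frame of caddy between 0.095 and 0.127 m)) and x of jar in the frame of caddy between -0.016 and 0.016 m and z of jar in the frame of caddy between 0.001 and 0.011 m and angle between each of jar, slim, jug, cone's own z axis and vertical below 0.1 rad and linear speed of each of jar, slim, jug, cone below 0.02 m/s and angular speed of each of jar, slim, jug, cone below 0.2 rad/s and ((y of pad_slim in the frame of tray between 0.081 and 0.141 m and y of slim in the frame of caddy between -0.127 and -0.095 m) or (y of pad_slim in the frame of tray between 0.007 and 0.067 m and y of slim in the frame of caddy between -0.053 and -0.021 m) or (y of pad_slim in the frame of tray between -0.067 and -0.007 m and y of slim in the frame of caddy between 0.021 and 0.053 m) or (y of pad_slim in the frame of tray between -0.141 and -0.081 m and y of slim in the frame of caddy between 0.095 and 0.127 m)) and x of slim in the frame of caddy between -0.016 and 0.016 m and z of slim in the frame of caddy between 0.001 and 0.011 m and ((y of pad_jug in the frame of tray between 0.081 and 0.141 m and y of jug in the frame of caddy between -0.127 and -0.095 m) or (y of pad_jug in the frame of tray between 0.007 and 0.067 m and y of jug in the frame of caddy between -0.053 and -0.021 m) or (y of pad_jug in the frame of tray between -0.067 and -0.007 m and y of jug in the frame of caddy between 0.021 and 0.053 m) or (y of pad_jug in the frame of tray between -0.141 and -0.081 m and y of jug in the frame of caddy between 0.095 and 0.127 m)) and x of jug in the frame of caddy between -0.016 and 0.016 m and z of jug in the frame of caddy between 0.001 and 0.011 m and ((y of pad_cone in the frame of tray between 0.081 and 0.141 m and y of cone in the frame of caddy between -0.127 and -0.095 m) or (y of pad_cone in the frame of tray between 0.007 and 0.067 m and y of cone in the frame of caddy between -0.053 and -0.021 m) or (y of pad_cone in the frame of tray between -0.067 and -0.007 m and y of cone in the frame of caddy between 0.021 and 0.053 m) or (y of pad_cone in the frame of tray between -0.141 and -0.081 m and y of cone in the frame of caddy between 0.095 and 0.127 m)) and x of cone in the frame of caddy between -0.016 and 0.016 m and z of cone in the frame of caddy between 0.001 and 0.011 m); the robot touches nothing.
It fails at once if a bottle is tipped by more than 0.6 rad (angle between any of jar, slim, jug, cone's own z axis and vertical above 0.6 rad).
It fails at once if a bottle is dropped or thrown: faster than 0.9 m/s (a fall of about 40 mm) while out of the fingers ((linear speed of jar above 0.9 m/s and contact force between jar and the fingers below 0.05 N) or (linear speed of slim above 0.9 m/s and contact force between slim and the fingers below 0.05 N) or (linear speed of jug above 0.9 m/s and contact force between jug and the fingers below 0.05 N) or (linear speed of cone above 0.9 m/s and contact force between cone and the fingers below 0.05 N)).
It fails at once if the mug, the brush or the soap is moved by more than 30 mm (distance of any of mug, brush, soap from where it was at the start of the episode above 0.03 m).
It also fails if it takes over 128 s, if anything falls off the work surface, if the arm or the gripper's body presses on something with over 40 N, if the wrist force passes 120 N, or if a joint passes its speed limit or range.

## Working session

There is one attempt and no reset: what is moved stays moved. The work goes in short steps, Python scripts to look and compute and a tool call to move; the robot and the scene stay as the last step left them, time stands still between calls to the robot, and variables do not carry over. Pictures are saved under pics/ and viewed, about 12 in all and at most 16, crops included, and the job is handed in when it is done.

Besides the shell and the picture viewer there is one more tool, called as name([rows], argument=value, ...), one row to a line, values as JSON. send_rows: Moves the arm, as the interface text tells. Its arguments: {"type":"object","properties":{"moves":{"type":"array","items":{"type":"array"}}},"required":["moves"]}

```bash
mkdir -p pics; ls
python3 - <<'E'
from workcell import readout, camera, get_calibration
import cv2
print(readout.get_obs())
for n in("scene","top"):
    cv2.imwrite(f"pics/{n}0.png",camera(n)[:,:,::-1]); print(get_calibration(n))
E
```

```text
pics
{'clock': 0.0, 'joint_pos': array([-1.29397818e+00,  2.41431570e-01,  3.71618826e-03,  1.33523628e+00,
       -2.16094169e-05,  1.57083855e+00]), 'joint_vel': array([ 2.95553744e-04,  6.16609882e-05,  2.11448418e-03,  7.03813694e-04,
       -3.08986944e-03,  3.57406459e-04]), 'tau': array([ 1.05763094e-03, -3.72319937e+01,  2.52407312e+01,  1.69678428e-02,
        1.09494456e-04,  3.16581321e-06]), 'eef_pos': array([ 0.13650814, -0.48049036,  0.30300047]), 'tool_rot': array([ 9.90439081e-01,  1.37946604e-01, -1.59406838e-04, -1.06586590e-03]), 'ft_force': array([-1.07257172,  0.7239422 ,  0.47715701]), 'ft_torque': array([-0.05751211, -0.00830358,  0.00107768]), 'grip_width': 0.08530605680023202}
{'fx': 501.26096974719223, 'fy': 501.26096974719223, 'cx': 282.54653393620146, 'cy': 205.08559892099618, 'R': array([[ 0.61164843,  0.79111825,  0.00425534],
       [ 0.53642406, -0.41076759, -0.73723756],
       [-0.58149414,  0.45321286, -0.67562021]]), 't': array([-0.32308904, -0.22670776,  1.65446858])}
{'fx': 410.6420427978088, 'fy': 410.6420427978088, 'cx': 276.2374438872859, 'cy': 215.57140787064128, 'R': array([[-0.02352867, -0.99958876, -0.01639227],
       [-0.98073234,  0.0262594 , -0.19358335],
       [ 0.19393419,  0.01152167, -0.98094688]]), 't': array([0.01895656, 0.48674912, 1.20867221])}
```

View pics/scene0.png

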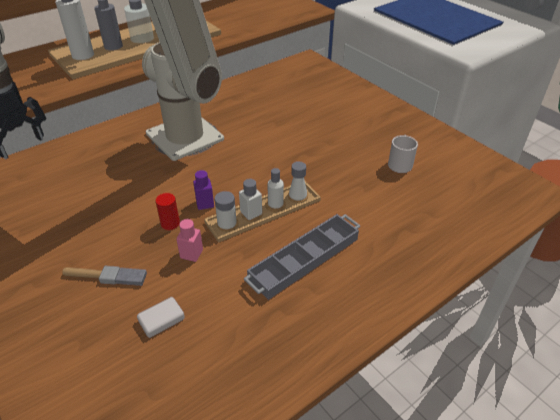

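View pics/top0.png

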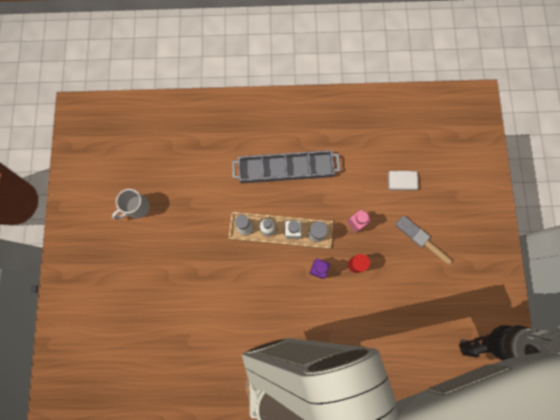

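The tray is nearer the robot. In the top view, left to right, the bottles are at about (242,223), (267,226), (293,228) and (318,231). The caddy runs from (237,168) to (338,163). The scene view suggests the order from the left is cone, slim, jug, jar. I'll crop in to confirm that and measure.

```bash
cat > h.py <<'E'
import numpy as np, cv2
from workcell import readout, camera, get_calibration
from scipy.spatial.transform import Rotation as Ro
def ray(n,uv,c=None):
    c=c or get_calibration(n); R=np.array(c["R"]);t=np.array(c["t"])
    a=(uv[0]-c["cx"])/c["fx"];b=(uv[1]-c["cy"])/c["fy"]
    if n=="wrist":
        r=np.hypot(a,b); k=np.sin(r)/r if r>1e-9 else 1; d=np.array([a*k,b*k,np.cos(r)])
    else: d=np.array([a,b,1.])
    return -R.T@t, R.T@d
def onz(n,uv,z,c=None):
    o,d=ray(n,uv,c); return o+d*(z-o[2])/d[2]
def proj(n,X,c=None):
    c=c or get_calibration(n); p=np.array(c["R"])@np.asarray(X)+np.array(c["t"])
    if n=="wrist":
        r=np.hypot(p[0],p[1]); th=np.arctan2(r,p[2]); s=th/r if r>1e-12 else 1/p[2]
        return np.array([c["cx"]+c["fx"]*p[0]*s,c["cy"]+c["fy"]*p[1]*s])
    return np.array([c["cx"]+c["fx"]*p[0]/p[2],c["cy"]+c["fy"]*p[1]/p[2]])
E
python3 - <<'E'
from h import *
im=cv2.imread("pics/top0.png"); sc=cv2.imread("pics/scene0.png")
a=cv2.resize(im[140:260,220:380],(800,600),interpolation=cv2.INTER_CUBIC)
b=cv2.resize(sc[140:300,190:370],(675,600),interpolation=cv2.INTER_CUBIC)
cv2.imwrite("pics/c1.png",a);cv2.imwrite("pics/c2.png",b)
h=cv2.cvtColor(im,cv2.COLOR_BGR2HSV)
for u,v in[(233,230),(250,238),(236,170),(255,169),(242,222),(268,225),(268,228),(293,227),(293,233),(318,230),(200,200)]: print((u,v),h[v,u])
E
```

```text
(233, 230) [ 16 111 159]
(250, 238) [ 16 109 189]
(236, 170) [ 12 143 160]
(255, 169) [160   6 131]
(242, 222) [173   8 134]
(268, 225) [173   8 129]
(268, 228) [ 21  21 123]
(293, 227) [170   6 134]
(293, 233) [ 23  20 166]
(318, 230) [165   8 133]
(200, 200) [ 13 149 166]
```

View pics/c1.png

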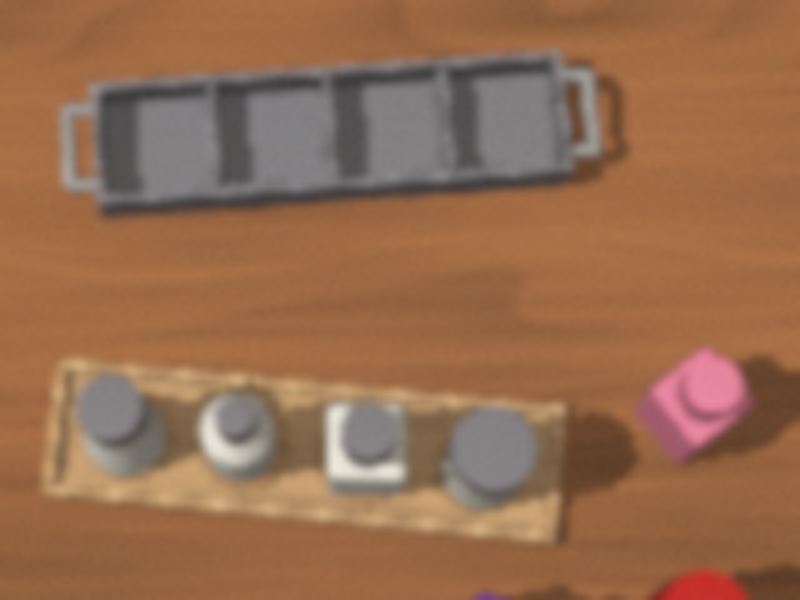

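View pics/c2.png

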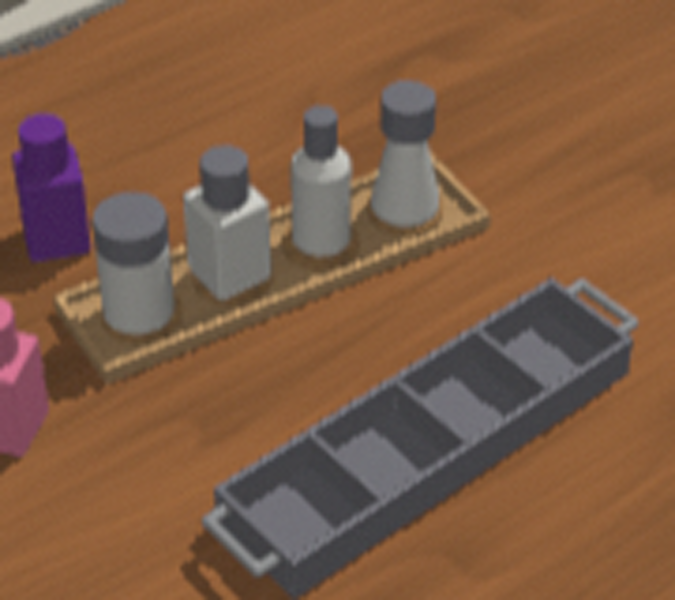

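From the left, the order is cone, slim, jug, jar. So the caddy bays are cone −111, slim −37, jug +37 and jar +111. In the 5x top crop the cap tops are at about (112,408), (238,417), (369,433) and (493,450). The caddy's far rim corners are at (92,88) and (560,53).

Run:
```python
from h import *
np.set_printoptions(precision=4,suppress=True)
f=lambda u,v:((220+(u+.5)/5-.5),(140+(v+.5)/5-.5))
g=lambda u,v:((190+(u+.5)/3.75-.5),(140+(v+.5)/3.75-.5))
caps={'cone':((112,408),(409,96),.114),'slim':((238,417),(321,117),.126),'jug':((369,433),(225,160),.118),'jar':((493,450),(132,218),.1)}
for k,(a,b,z) in caps.items():
    o1,d1=ray("top",f(*a));o2,d2=ray("scene",g(*b))
    s=np.linalg.lstsq(np.c_[d1,-d2],o2-o1,rcond=None)[0]; X=(o1+d1*s[0]+o2+d2*s[1])/2
    print(k,onz("top",f(*a),z),onz("scene",g(*b),z),X,'gap',np.linalg.norm(o1+d1*s[0]-o2-d2*s[1]))
print("caddy rim z=.035 top cam: TL TR");P=[onz("top",f(*p),.035) for p in[(92,88),(560,53),(572,180),(102,203)]]
for p in P:print(p)
print(np.linalg.norm(P[0]-P[1]),np.linalg.norm(P[0]-P[3]),'c',sum(P)/4,'yaw',np.degrees(np.arctan2(-(P[0]-P[1])[0],(P[0]-P[1])[1])))
print("scene rim: L near.. ");Q=[onz("scene",g(*p),.035) for p in[(553,281),(632,347),(293,562),(215,491)]]
for p in Q:print(p)
print(np.linalg.norm(Q[1]-Q[2]),np.linalg.norm(Q[0]-Q[1]),'c',sum(Q)/4)
print("tray");T=[onz("top",f(*p),.014) for p in[(62,360),(566,404),(558,542),(45,495)]]
for p in T:print(p)
print('c',sum(T)/4,'yaw',np.degrees(np.arctan2(-(T[0]-T[1])[0],(T[0]-T[1])[1])))
```

```text
cone [0.46   0.1053 0.114 ] [0.4602 0.1074 0.114 ] [0.4604 0.106  0.1146] gap 0.0017766437537650572
slim [0.4507 0.0321 0.126 ] [0.4529 0.0332 0.126 ] [0.4514 0.033  0.1249] gap 0.0020669268353480778
jug [ 0.4408 -0.0426  0.118 ] [ 0.4425 -0.0421  0.118 ] [ 0.4413 -0.0421  0.117 ] gap 0.0012702598234288045
jar [ 0.4319 -0.1148  0.1   ] [ 0.4364 -0.1159  0.1   ] [ 0.4328 -0.1146  0.0966] gap 0.0012038762735453912
caddy rim z=.035 top cam: TL TR
[0.6823 0.1242 0.035 ]
[ 0.697  -0.1744  0.035 ]
[ 0.6128 -0.1777  0.035 ]
[0.6062 0.1183 0.035 ]
0.29890729350606554 0.07639414625105481 c [ 0.6496 -0.0274  0.035 ] yaw 2.808428147804672
scene rim: L near.. 
[0.6095 0.12   0.035 ]
[0.6908 0.1187 0.035 ]
[ 0.6975 -0.1738  0.035 ]
[ 0.6224 -0.1796  0.035 ]
0.2926154140739676 0.08130933037898647 c [ 0.6551 -0.0287  0.035 ]
tray
[0.5102 0.1464 0.014 ]
[ 0.4736 -0.1695  0.014 ]
[ 0.3871 -0.1602  0.014 ]
[0.4246 0.1572 0.014 ]
c [ 0.4489 -0.0065  0.014 ] yaw -6.617169289354971
```

```bash
cat >> h.py <<'E'
def rel(xyz,yawy):
    """target TCP position, pointing down, tool y axis at world angle yawy(deg) -> mm shift and rotvec"""
    o=readout.get_obs(); Rc=Ro.from_quat(o["tool_rot"]); a=np.radians(yawy)
    y=np.array([np.cos(a),np.sin(a),0]); z=np.array([0,0,-1.]); Rt=Ro.from_matrix(np.c_[np.cross(y,z),y,z])
    d=Rc.inv().apply(np.array(xyz)-o["eef_pos"])*1000; r=(Rc.inv()*Rt).as_rotvec()
    print(d.round(1),r.round(4),"at",o["eef_pos"].round(4),"t",round(o["clock"],2),"F",o["ft_force"].round(1),"g",round(o["grip_width"]*1000,1))
E
python3 -c "
from h import *
rel((.5,0,.33),-3)"
```

```text
[ 481.  -363.   -26.2] [-1.7000e-03 -1.2000e-03 -1.2416e+00] at [ 0.1365 -0.4805  0.3031] t 0.1 F [ 0.7  0.6 -0.7] g 85.2
```

send_rows([
  [[40,-30,-2],[0,0,-0.1],85],
  [[80,-60,-4],[0,0,-0.2],85],
  [[120,-91,-7],[0,0,-0.3],85],
  [[160,-121,-9],[0,0,-0.4],85],
  [[200,-151,-11],[0,0,-0.5],85],
  [[240,-181,-13],[0,0,-0.6],85],
  [[280,-211,-15],[0,0,-0.72],85],
  [[320,-242,-17],[0,0,-0.82],85],
  [[360,-272,-20],[0,0,-0.93],85],
  [[400,-302,-22],[0,0,-1.04],85],
  [[440,-332,-24],[0,0,-1.14],85],
  [[481,-363,-26],[0,0,-1.24],85],
])

```text
clock: 1.1
eef_pos: [0.4382, -0.0803, 0.3253]
tool_rot: [0.724, 0.69, 0.0, -0.001]
ft_force: [0.5, -0.9, -0.0]
grip_width: 0.085
```

send_rows([
  [[0,0,0],[0,0,0],85],
])

```text
clock: 1.18
eef_pos: [0.4416, -0.0753, 0.3251]
tool_rot: [0.72, 0.694, 0.002, -0.001]
ft_force: [0.7, 0.3, 0.1]
grip_width: 0.0852
```

```bash
python3 -c "
from h import *
rel((.5,0,.33),-3)
c=get_calibration('wrist'); im=camera('wrist')[:,:,::-1]; cv2.imwrite('pics/w1.png',im); np.save('w1.npy',c)
print(c)"
```

```text
[77.5 55.5 -4.6] [ 0.0012 -0.0041  0.0149] at [ 0.4416 -0.0753  0.3251] t 1.18 F [0.7 0.3 0.1] g 85.2
{'fx': 325.19226210127806, 'fy': 325.19226210127806, 'cx': 277.8725910500417, 'cy': 210.9936624843896, 'R': array([[ 9.99351447e-01, -3.60070493e-02,  4.22487495e-04],
       [-3.46840483e-02, -9.59345978e-01,  2.80093398e-01],
       [-9.68002511e-03, -2.79926396e-01, -9.59972661e-01]]), 't': array([-0.4454413 , -0.09831506,  0.38354159])}
```

View pics/w1.png

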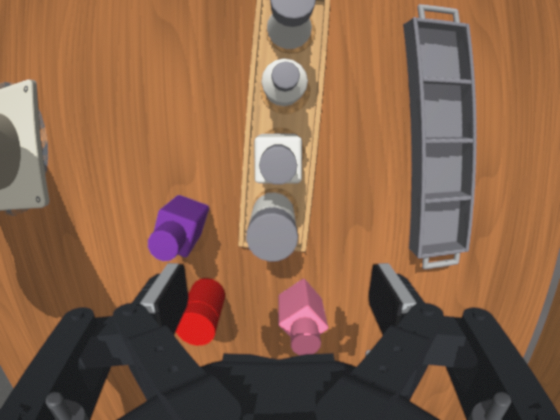

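The wrist view shows the cap tops at slim (286,76), jug (279,164) and jar (272,233), with the cone cut off at the top edge. The whole caddy is visible from (405,5) to (475,265).

```bash
python3 -c "
from h import *
c=np.load('w1.npy',allow_pickle=True).item()
im=cv2.imread('pics/w1.png')
for n,p,z in(('slim',(286,76),.126),('jug',(279,164),.118),('jar',(272,233),.1)): print(n,onz('wrist',p,z,c))
a=cv2.resize(im[0:272,390:490],None,fx=2.9,fy=2.2,interpolation=cv2.INTER_CUBIC)
# predicted corners, bays with caddy c=(.652,-.028) yaw 2.2
y=np.radians(2.2);e=np.array([np.cos(y),np.sin(y)]);n=np.array([-np.sin(y),np.cos(y)])
for sx,sy in((-40,150.5),(40,150.5),(-40,-150.5),(40,-150.5)):
  q=np.array([.652,-.028])+e*sx/1e3+n*sy/1e3; u=proj('wrist',[*q,.035],c); print(u)
  cv2.circle(a,(int((u[0]-390)*2.9),int(u[1]*2.2)),3,(0,0,255),1)
cv2.imwrite('pics/w1c.png',a)
"
```

```text
slim [0.45346044 0.03238941 0.126     ]
jug [ 0.44513754 -0.04199642  0.118     ]
jar [ 0.43598716 -0.11126659  0.1       ]
[411.84898741  17.44701389]
[468.13700468  24.48933156]
[415.0966336  259.18333626]
[466.07622759 252.49986415]
```

View pics/w1c.png

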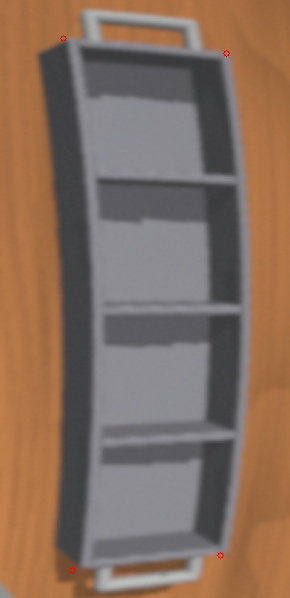

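The caddy's rim corners in the crop are at (70,42), (228,56), (82,566) and (229,552). That puts the caddy about 2 mm farther in x than my prediction.

```bash
python3 -c "
from h import *
c=np.load('w1.npy',allow_pickle=True).item()
P=[onz('wrist',(390+(u+.5)/2.9-.5,(v+.5)/2.2-.5),.035,c)[:2] for u,v in((70,42),(228,56),(82,566),(229,552))]
for p in P: print(p.round(4))
M=np.mean(P,0); d=(P[0]+P[1]-P[2]-P[3])/2; yaw=np.arctan2(-d[0],d[1]); print(M,np.hypot(*d),np.degrees(yaw),np.linalg.norm(P[0]-P[1]),np.linalg.norm(P[2]-P[3]))
rel((.460,.0,.25),-6.6)
rel((.460,.1055,.156),-6.6)
"
```

```text
[0.6087 0.1194]
[0.6863 0.123 ]
[ 0.6216 -0.1771]
[ 0.7017 -0.1744]
[ 0.65457654 -0.02727496] 0.2972849786812981 2.7248212245850363 0.07773802893569402 0.08011632674450284
[77.8 17.  74.9] [-0.0014 -0.0023  0.0738] at [ 0.4399 -0.0772  0.3247] t 1.23 F [-0.5 -0.5 -0.6] g 85.0
[182.9  12.8 169.1] [-0.0014 -0.0023  0.0738] at [ 0.4399 -0.0772  0.3247] t 1.23 F [-0.5 -0.5 -0.6] g 85.0
```

send_rows([
  [[40,3,15],[0,0,0.02],85],
  [[80,6,30],[0,0,0.04],85],
  [[120,9,45],[0,0,0.06],85],
  [[160,11,55],[0,0,0.074],85],
  [[183,13,60],[0,0,0.074],85],
  [[183,13,60],[0,0,0.074],85],
  [[183,13,60],[0,0,0.074],85],
  [[183,13,60],[0,0,0.074],85],
  [[183,13,60],[0,0,0.074],85],
  [[183,13,60],[0,0,0.074],85],
  [[183,13,60],[0,0,0.074],85],
])

```text
clock: 2.15
eef_pos: [0.4605, 0.104, 0.2656]
tool_rot: [0.748, 0.664, 0.001, -0.001]
ft_force: [0.0, 1.0, 0.1]
grip_width: 0.0852
```

```bash
python3 -c "
from h import *
rel((.460,.1055,.156),-6.6)
c=get_calibration('wrist'); im=camera('wrist')[:,:,::-1]; cv2.imwrite('pics/w2.png',im); np.save('w2.npy',c)
print(proj('wrist',(.46,.1055,.114),c))"
```

```text
[  1.1  -0.6 109.6] [-0.0007 -0.0023 -0.0027] at [0.4605 0.104  0.2656] t 2.15 F [0.  1.  0.1] g 85.2
[275.57380948 218.95386017]
```

View pics/w2.png

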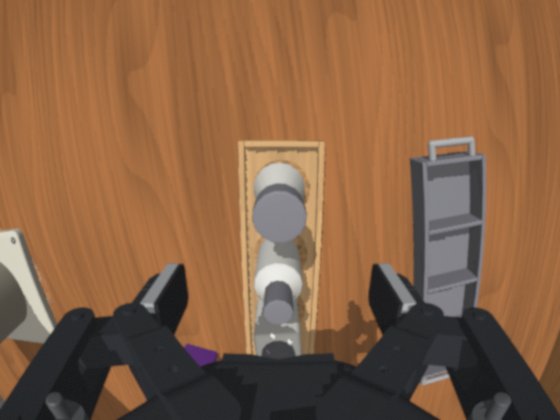

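The cone cap top is centred at about (279,214) against a predicted (275.6,219). The slim cap is at (279,302).

```bash
python3 -c "
from h import *
c=np.load('w2.npy',allow_pickle=True).item()
print(onz('wrist',(279,214.5),.114,c),onz('wrist',(279,302),.126,c))
rel((.462,.107,.156),-6.6)"
```

```text
[0.46282805 0.10853623 0.114     ] [0.45527171 0.04340101 0.126     ]
[  2.7   1.3 109.6] [-0.0008 -0.0023 -0.0023] at [0.4605 0.1042 0.2655] t 2.2 F [0.4 0.4 0.8] g 85.0
```

send_rows([
  [[3,1,25],[0,0,0],85],
  [[3,1,50],[0,0,0],85],
  [[3,1,75],[0,0,0],85],
  [[3,1,95],[0,0,0],85],
  [[3,1,110],[0,0,0],85],
  [[3,1,110],[0,0,0],85],
  [[3,1,110],[0,0,0],35],
  [[3,1,110],[0,0,0],30],
  [[3,1,110],[0,0,0],30],
  [[3,1,110],[0,0,0],30],
  [[3,1,110],[0,0,0],30],
  [[3,1,110],[0,0,0],30],
])

```text
clock: 3.2
eef_pos: [0.4626, 0.1076, 0.1571]
tool_rot: [0.747, 0.664, 0.002, -0.0]
ft_force: [-1.4, -0.0, 5.6]
grip_width: 0.0388
```

```bash
python3 -c "
from h import *
rel((.462,.107,.216),-6.6)"
```

```text
[ -0.4  -0.4 -58.9] [ 0.0018 -0.0033 -0.0023] at [0.4626 0.1076 0.1571] t 3.2 F [-1.4 -0.   5.6] g 38.8
```

send_rows([
  [[0,0,-15],[0,0,0],30],
  [[0,0,-35],[0,0,0],30],
  [[0,0,-60],[0,0,0],30],
  [[0,0,-75],[0,0,0],30],
  [[0,0,-75],[0,0,0],30],
  [[0,0,-75],[0,0,0],30],
])

```text
clock: 3.7
eef_pos: [0.4629, 0.1075, 0.2328]
tool_rot: [0.747, 0.664, 0.003, 0.0]
ft_force: [0.2, 0.6, -2.3]
grip_width: 0.0385
```

```bash
python3 -c "
from h import *
rel((.659,-.1384,.23),2.6)"
```

```text
[-221.2  223.6    2.9] [ 0.0046 -0.0038 -0.1629] at [0.4629 0.1075 0.2328] t 3.7 F [ 0.2  0.6 -2.3] g 38.5
```

send_rows([
  [[-10,15,2],[0,0,-0.01],30],
  [[-30,40,2],[0,0,-0.03],30],
  [[-55,65,2],[0.002,-0.002,-0.05],30],
  [[-80,90,2],[0.002,-0.002,-0.07],30],
  [[-105,115,2],[0.003,-0.002,-0.09],30],
  [[-130,140,2],[0.004,-0.003,-0.11],30],
  [[-155,165,3],[0.005,-0.004,-0.13],30],
  [[-180,190,3],[0.005,-0.004,-0.15],30],
  [[-203,208,3],[0.005,-0.004,-0.163],30],
  [[-221,223,3],[0.005,-0.004,-0.163],30],
  [[-221,223,3],[0.005,-0.004,-0.163],30],
  [[-221,223,3],[0.005,-0.004,-0.163],30],
])

```text
clock: 4.7
eef_pos: [0.6579, -0.1394, 0.2266]
tool_rot: [0.692, 0.722, -0.001, -0.002]
ft_force: [-0.0, 0.1, -2.7]
grip_width: 0.0387
```

send_rows([
  [[0,0,0],[0,0,0],30],
  [[0,0,0],[0,0,0],30],
])

```text
clock: 4.87
eef_pos: [0.6568, -0.1385, 0.2248]
tool_rot: [0.691, 0.722, -0.002, -0.004]
ft_force: [-0.6, -0.6, -1.6]
grip_width: 0.0382
```

```bash
python3 -c "
from h import *
rel((.659,-.1384,.154),2.6)
c=get_calibration('wrist'); im=camera('wrist')[:,:,::-1]; cv2.imwrite('pics/w3.png',im); np.save('w3.npy',c)"
```

```text
[-0.2  2.8 70.8] [-0.0083 -0.0023 -0.0014] at [ 0.6568 -0.1385  0.2248] t 4.87 F [-0.6 -0.6 -1.6] g 38.2
```

View pics/w3.png

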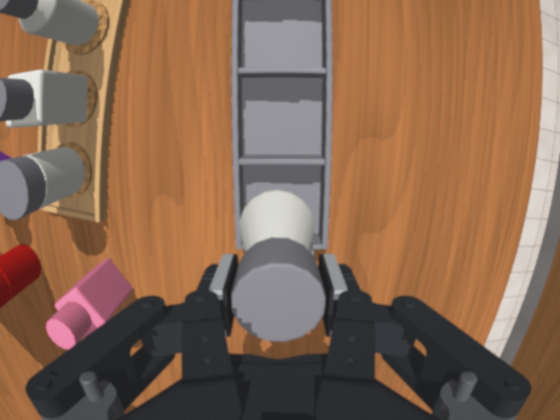

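The cone is held upright over the right-end bay. The caddy's near-end corners are at (238,248) and (327,247), and the divider tops are at rows 160 and 71.

```bash
python3 -c "
from h import *
c=np.load('w3.npy',allow_pickle=True).item()
for p in((238,248),(327,247),(235,160),(330,160),(235,71),(330,71)): print(p,onz('wrist',p,.035,c)[:2].round(4))
a=np.radians(2.6)
for s in(-150.5,-74,0):print('pred',.654-s/1e3*np.sin(a),-.0275+s/1e3*np.cos(a))
"
```

```text
(238, 248) [ 0.6233 -0.1778]
(327, 247) [ 0.7008 -0.1731]
(235, 160) [ 0.6199 -0.1011]
(330, 160) [ 0.6967 -0.0974]
(235, 71) [ 0.6174 -0.0289]
(330, 71) [ 0.6924 -0.0253]
pred 0.6608271297134527 -0.17784507075350256
pred 0.6573568611215648 -0.10142382216451289
pred 0.654 -0.0275
```

send_rows([
  [[1,3,5],[-0.008,-0.002,0],30],
  [[1,4,20],[-0.008,-0.002,0],30],
  [[1,4,35],[-0.008,-0.002,0],30],
  [[1,4,50],[-0.008,-0.002,0],30],
  [[1,4,60],[-0.008,-0.002,0],30],
  [[1,4,66],[-0.008,-0.002,0],30],
  [[1,4,68],[-0.008,-0.002,0],30],
  [[1,4,68],[-0.008,-0.002,0],30],
  [[1,4,68],[-0.008,-0.002,0],30],
])

```text
clock: 5.67
eef_pos: [0.6609, -0.1369, 0.1582]
tool_rot: [0.691, 0.723, 0.001, 0.001]
ft_force: [0.7, 0.1, -0.9]
grip_width: 0.0385
```

```bash
python3 -c "
from h import *
rel((.660,-.1375,.153),2.6)"
```

```text
[-0.6 -0.9  5.2] [ 0.002   0.0003 -0.0007] at [ 0.6609 -0.1369  0.1582] t 5.67 F [ 0.7  0.1 -0.9] g 38.5
```

send_rows([
  [[0,0,3],[0,0,0],30],
  [[0,0,5],[0,0,0],30],
  [[0,0,6],[0,0,0],30],
  [[0,0,6],[0,0,0],30],
])

```text
clock: 6.0
eef_pos: [0.6613, -0.1371, 0.1532]
tool_rot: [0.691, 0.723, 0.001, 0.002]
ft_force: [-0.1, 0.4, 1.3]
grip_width: 0.0386
```

send_rows([
  [[0,0,0],[0,0,0],60],
  [[0,0,0],[0,0,0],85],
  [[0,0,0],[0,0,0],85],
  [[0,0,0],[0,0,0],85],
  [[0,0,0],[0,0,0],85],
  [[0,0,-20],[0,0,0],85],
  [[0,0,-55],[0,0,0],85],
  [[0,0,-90],[0,0,0],85],
  [[0,0,-110],[0,0,0],85],
  [[0,0,-110],[0,0,0],85],
])

```text
clock: 6.83
eef_pos: [0.6631, -0.1375, 0.2702]
tool_rot: [0.691, 0.723, 0.004, 0.006]
ft_force: [0.9, 0.0, 1.7]
grip_width: 0.0848
```

```bash
python3 -c "
from h import *
rel((.454,.0325,.265),-6.6)
c=get_calibration('wrist'); im=camera('wrist')[:,:,::-1]; cv2.imwrite('pics/w4.png',im); np.save('w4.npy',c)"
```

```text
[ 179.1 -201.4    1.6] [0.0151 0.0024 0.1597] at [ 0.6631 -0.1375  0.2702] t 6.83 F [0.9 0.  1.7] g 84.8
```

View pics/w4.png

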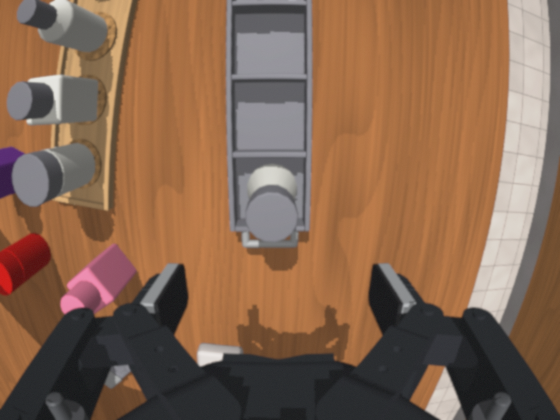

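The cone stands upright and centred in the right-end bay, with its cap at (272,215). Slim is next.

send_rows([
  [[20,-23,0],[0.002,0,0.02],85],
  [[45,-50,0],[0.004,0,0.04],85],
  [[70,-78,0],[0.006,0,0.06],85],
  [[95,-106,0],[0.008,0,0.08],85],
  [[120,-134,0],[0.01,0.002,0.1],85],
  [[145,-162,0],[0.013,0.002,0.13],85],
  [[165,-187,1],[0.015,0.002,0.16],85],
  [[179,-202,1],[0.015,0.002,0.16],85],
  [[179,-202,1],[0.015,0.002,0.16],85],
  [[179,-202,1],[0.015,0.002,0.16],85],
  [[179,-202,1],[0.015,0.002,0.16],85],
  [[179,-202,1],[0.015,0.002,0.16],85],
])

```text
clock: 7.88
eef_pos: [0.4533, 0.0321, 0.263]
tool_rot: [0.747, 0.665, -0.001, -0.001]
ft_force: [0.5, -0.5, -0.1]
grip_width: 0.0851
```

```bash
cat >> h.py <<'E'
def caps(name,p,r=45):
    """snap: crop wrist pic around predicted pixel of top centre, save"""
    c=get_calibration('wrist'); im=camera('wrist')[:,:,::-1].copy(); cv2.imwrite(f'pics/{name}.png',im); np.save(name+'.npy',c)
    u=proj('wrist',p,c); h=cv2.cvtColor(im,cv2.COLOR_BGR2HSV)
    m=((h[...,1]<30)&(h[...,2]>70)&(h[...,2]<150)).astype(np.uint8)
    x,y=np.round(u).astype(int); s=m[max(0,y-r):y+r,x-r:x+r]
    n,l,st,ce=cv2.connectedComponentsWithStats(cv2.morphologyEx(s,cv2.MORPH_OPEN,np.ones((3,3))))
    print("pred",u.round(1))
    for i in range(1,n):
        if st[i,4]>80: print(" blob area",st[i,4],"box u",st[i,0]+x-r,st[i,0]+st[i,2]+x-r,"v",st[i,1]+max(0,y-r),st[i,1]+st[i,3]+max(0,y-r))
E
python3 -c "
from h import *
rel((.453,.0325,.168),-6.6)
caps('w5',(.453,.0325,.126))"
```

```text
[ 0.4  0.1 95. ] [-0.0041  0.0002 -0.0011] at [0.4533 0.0321 0.263 ] t 7.88 F [ 0.5 -0.5 -0.1] g 85.1
pred [276.6 226.5]
 blob area 1573 box u 260 300 v 198 260
```

```bash
python3 -c "
import cv2
im=cv2.imread('pics/w5.png'); cv2.imwrite('pics/w5c.png',cv2.resize(im[120:330,180:380],(600,630)[::1] and (571,600)))"
```

```text
(no output)
```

View pics/w5c.png

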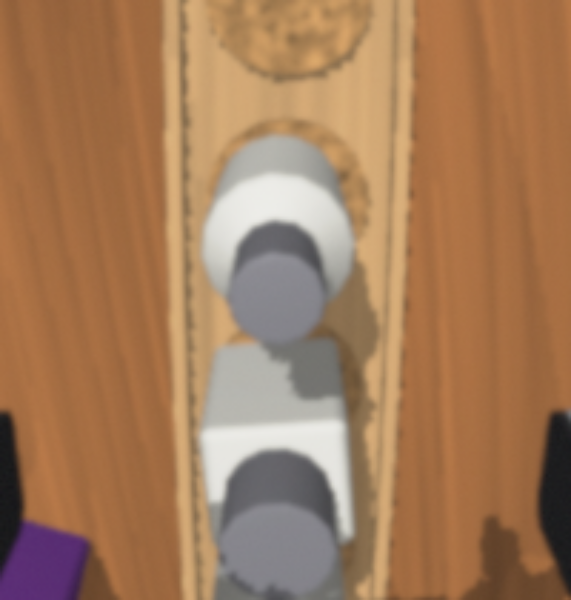

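The slim cap disc is at (277,224), within 1 mm of the prediction, and the jug cap disc is at (277,311). I'm descending on slim.

send_rows([
  [[1,0,25],[-0.004,0,0],85],
  [[1,0,50],[-0.004,0,0],85],
  [[1,0,75],[-0.004,0,0],85],
  [[1,0,90],[-0.004,0,0],85],
  [[1,0,94],[-0.004,0,0],85],
  [[1,0,94],[-0.004,0,0],60],
  [[1,0,94],[-0.004,0,0],15],
  [[1,0,94],[-0.004,0,0],15],
  [[1,0,94],[-0.004,0,0],15],
  [[1,0,94],[-0.004,0,0],15],
  [[1,0,94],[-0.004,0,0],15],
  [[1,0,94],[-0.004,0,0],15],
])

```text
clock: 8.93
eef_pos: [0.4535, 0.0331, 0.1702]
tool_rot: [0.747, 0.665, 0.001, 0.001]
ft_force: [-2.2, 0.9, 6.4]
grip_width: 0.0224
```

send_rows([
  [[0,0,0],[0,0,0],15],
  [[0,0,0],[0,0,0],15],
  [[0,0,0],[0,0,0],15],
])

```text
clock: 9.18
eef_pos: [0.4535, 0.0331, 0.1702]
tool_rot: [0.747, 0.665, 0.001, 0.001]
ft_force: [0.1, -0.7, 0.3]
grip_width: 0.0223
```

send_rows([
  [[0,0,-15],[0,0,0],15],
  [[0,0,-35],[0,0,0],15],
  [[0,0,-60],[0,0,0],15],
  [[0,0,-75],[0,0,0],15],
  [[0,0,-75],[0,0,0],15],
  [[0,0,-75],[0,0,0],15],
])

```text
clock: 9.68
eef_pos: [0.4537, 0.0332, 0.2452]
tool_rot: [0.747, 0.665, 0.001, 0.001]
ft_force: [0.3, -0.3, -1.0]
grip_width: 0.0224
```

```bash
python3 -c "
from h import *
c=np.load('w5.npy',allow_pickle=True).item()
print('jug',onz('wrist',(277,310.8),.118,c))
rel((.6567,-.0635,.245),2.7)"
```

```text
jug [ 0.44469837 -0.04054373  0.118     ]
[-72.4 212.9   0.8] [ 0.0031 -0.0002 -0.1635] at [0.4537 0.0332 0.2452] t 9.68 F [ 0.3 -0.3 -1. ] g 22.4
```

send_rows([
  [[-6,18,0],[0,0,-0.01],15],
  [[-14,42,0],[0,0,-0.03],15],
  [[-23,68,0],[0,0,-0.05],15],
  [[-32,95,0],[0,0,-0.07],15],
  [[-42,122,0],[0,0,-0.1],15],
  [[-51,149,0],[0,0,-0.12],15],
  [[-60,175,0],[0.001,0,-0.14],15],
  [[-67,197,1],[0.002,0,-0.16],15],
  [[-72,213,1],[0.003,0,-0.163],15],
  [[-72,213,1],[0.003,0,-0.163],15],
  [[-72,213,1],[0.003,0,-0.163],15],
  [[-72,213,1],[0.003,0,-0.163],15],
])

```text
clock: 10.68
eef_pos: [0.6556, -0.0627, 0.2427]
tool_rot: [0.69, 0.723, -0.001, -0.002]
ft_force: [-1.0, 0.1, -1.3]
grip_width: 0.0228
```

```bash
python3 -c "
from h import *
rel((.6567,-.0635,.1667),2.7)"
```

```text
[-0.9  1.3 76. ] [-0.0041 -0.001  -0.0004] at [ 0.6556 -0.0627  0.2427] t 10.68 F [-1.   0.1 -1.3] g 22.8
```

send_rows([
  [[-1,1,8],[-0.004,-0.001,0],15],
  [[-1,1,24],[-0.004,-0.001,0],15],
  [[-1,1,40],[-0.004,-0.001,0],15],
  [[-1,1,55],[-0.004,-0.001,0],15],
  [[-1,1,66],[-0.004,-0.001,0],15],
  [[-1,1,72],[-0.004,-0.001,0],15],
  [[-1,1,72],[-0.004,-0.001,0],15],
  [[-1,1,72],[-0.004,-0.001,0],15],
])

```text
clock: 11.35
eef_pos: [0.6562, -0.0635, 0.1708]
tool_rot: [0.69, 0.724, -0.0, -0.0]
ft_force: [0.1, -0.2, -1.2]
grip_width: 0.0224
```

```bash
python3 -c "
from h import *
rel((.6567,-.0635,.1662),2.7)"
```

```text
[-0.1  0.5  4.6] [-0.0003 -0.     -0.0002] at [ 0.6562 -0.0635  0.1708] t 11.35 F [ 0.1 -0.2 -1.2] g 22.4
```

send_rows([
  [[0,0,2],[0,0,0],15],
  [[0,0,4],[0,0,0],15],
  [[0,0,5],[0,0,0],15],
  [[0,0,5],[0,0,0],15],
])

```text
clock: 11.68
eef_pos: [0.6565, -0.0635, 0.1663]
tool_rot: [0.69, 0.723, 0.0, 0.0]
ft_force: [-0.2, -0.0, -1.1]
grip_width: 0.0225
```

send_rows([
  [[0,0,0],[0,0,0],50],
  [[0,0,0],[0,0,0],85],
  [[0,0,0],[0,0,0],85],
  [[0,0,0],[0,0,0],85],
  [[0,0,0],[0,0,0],85],
  [[0,0,0],[0,0,0],85],
  [[0,0,-20],[0,0,0],85],
  [[0,0,-55],[0,0,0],85],
  [[0,0,-90],[0,0,0],85],
  [[0,0,-100],[0,0,0],85],
  [[0,0,-100],[0,0,0],85],
])

```text
clock: 12.6
eef_pos: [0.6583, -0.0636, 0.2714]
tool_rot: [0.69, 0.723, 0.003, 0.004]
ft_force: [0.1, 0.5, 0.7]
grip_width: 0.0851
```

```bash
python3 -c "
from h import *
rel((.4445,-.042,.265),-6.6)
c=get_calibration('wrist'); im=camera('wrist')[:,:,::-1]; cv2.imwrite('pics/w6.png',im)"
```

```text
[  31.7 -212.6    4.2] [0.0102 0.0006 0.1621] at [ 0.6583 -0.0636  0.2714] t 12.6 F [0.1 0.5 0.7] g 85.1
```

View pics/w6.png

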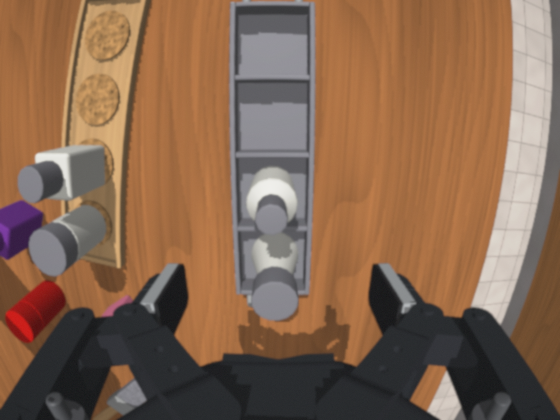

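Slim (cap at 271,217) and cone (273,297) both stand in their bays. Next is the jug, using (.4445,−.042).

send_rows([
  [[3,-24,1],[0.002,0,0.02],85],
  [[7,-52,2],[0.004,0,0.04],85],
  [[12,-80,2],[0.006,0,0.06],85],
  [[16,-110,3],[0.008,0,0.08],85],
  [[21,-140,3],[0.01,0,0.11],85],
  [[25,-168,4],[0.01,0,0.14],85],
  [[29,-195,4],[0.01,0,0.16],85],
  [[32,-213,4],[0.01,0,0.162],85],
  [[32,-213,4],[0.01,0,0.162],85],
  [[32,-213,4],[0.01,0,0.162],85],
  [[32,-213,4],[0.01,0,0.162],85],
  [[32,-213,4],[0.01,0,0.162],85],
])

```text
clock: 13.65
eef_pos: [0.444, -0.0417, 0.2627]
tool_rot: [0.747, 0.665, -0.002, -0.001]
ft_force: [-0.1, 0.2, -0.4]
grip_width: 0.0853
```

```bash
python3 -c "
from h import *
rel((.4445,-.042,.161),-6.6)
caps('w7',(.4445,-.042,.118))
im=cv2.imread('pics/w7.png'); cv2.imwrite('pics/w7c.png',cv2.resize(im[120:330,180:380],(571,600)))"
```

```text
[ -0.2   1.  101.7] [-0.0046  0.0007  0.0001] at [ 0.444  -0.0417  0.2627] t 13.65 F [-0.1  0.2 -0.4] g 85.3
pred [278.1 223.6]
 blob area 2385 box u 256 303 v 193 269
 blob area 152 box u 262 296 v 263 269
```

View pics/w7c.png

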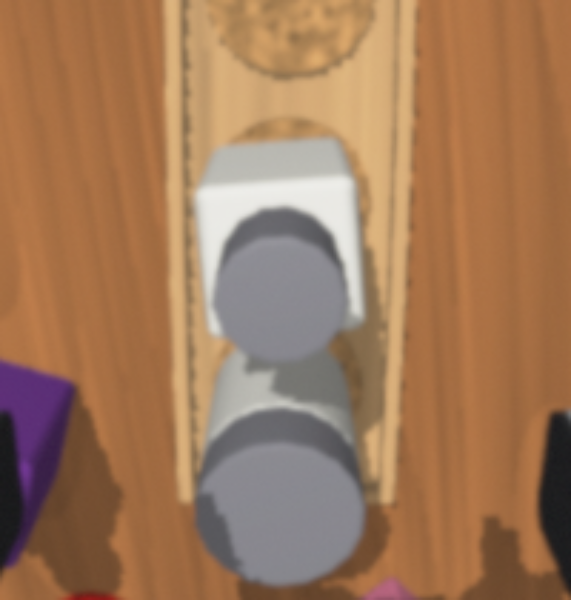

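```bash
python3 -c "
from h import *
c=np.load('w7.npy',allow_pickle=True).item()
print('jug',onz('wrist',(278.3,224.3),.118,c),'jar',onz('wrist',(278.3,299.5),.1,c))
im=cv2.imread('pics/top0.png');h=cv2.cvtColor(im,cv2.COLOR_BGR2HSV)
for nm,lo,hi in(('purple',125,150),('red',-1,5)):
  m=((h[...,0]>lo)&(h[...,0]<hi)&(h[...,1]>150)); v,u=np.where(m[200:300,280:400]);u=u+280;v=v+200
  print(nm,[onz('top',p,.11)[:2].round(3) for p in((u.min(),v.mean()),(u.max(),v.mean()),(u.mean(),v.min()),(u.mean(),v.max()))],[onz('top',p,.0)[:2].round(3) for p in((u.mean(),v.min()),(u.mean(),v.max()))])
"
```

```text
jug [ 0.44458231 -0.04253203  0.118     ] jar [ 0.43627939 -0.11491874  0.1       ]Traceback (most recent call last):
  File "<string>", line 8, in <module>
    print(nm,[onz('top',p,.11)[:2].round(3) for p in((u.min(),v.mean()),(u.max(),v.mean()),(u.mean(),v.min()),(u.mean(),v.max()))],[onz('top',p,.0)[:2].round(3) for p in((u.mean(),v.min()),(u.mean(),v.max()))])
                                                      ~~~~~^^
    return umr_minimum(a, axis, None, out, keepdims, initial, where)
ValueError: zero-size array to reduction operation minimum which has no identity
```

send_rows([
  [[0,1,25],[-0.004,0,0],85],
  [[0,1,50],[-0.004,0,0],85],
  [[0,1,75],[-0.004,0,0],85],
  [[0,1,92],[-0.004,0,0],85],
  [[0,1,101],[-0.004,0,0],85],
  [[0,1,101],[-0.004,0,0],85],
  [[0,1,101],[-0.004,0,0],25],
  [[0,1,101],[-0.004,0,0],25],
  [[0,1,101],[-0.004,0,0],25],
  [[0,1,101],[-0.004,0,0],25],
  [[0,1,101],[-0.004,0,0],25],
  [[0,1,101],[-0.004,0,0],25],
])

```text
clock: 14.7
eef_pos: [0.445, -0.0419, 0.1629]
tool_rot: [0.747, 0.665, 0.0, 0.001]
ft_force: [-2.8, -0.2, 5.7]
grip_width: 0.0326
```

send_rows([
  [[0,0,0],[0,0,0],25],
  [[0,0,0],[0,0,0],25],
])

```text
clock: 14.87
eef_pos: [0.4452, -0.0419, 0.1632]
tool_rot: [0.747, 0.665, 0.0, 0.001]
ft_force: [-0.1, 0.3, -1.8]
grip_width: 0.0327
```

send_rows([
  [[0,0,-15],[0,0,0],25],
  [[0,0,-35],[0,0,0],25],
  [[0,0,-60],[0,0,0],25],
  [[0,0,-75],[0,0,0],25],
  [[0,0,-75],[0,0,0],25],
  [[0,0,-75],[0,0,0],25],
])

```text
clock: 15.37
eef_pos: [0.4453, -0.0419, 0.2384]
tool_rot: [0.747, 0.665, 0.001, 0.002]
ft_force: [0.3, -0.5, -1.9]
grip_width: 0.0322
```

```bash
python3 -c "
from h import *
rel((.6533,.0105,.24),2.7)
im=cv2.imread('pics/top0.png').astype(int);b,g,r=im[...,0],im[...,1],im[...,2]
for nm,m in(('purple',(b>g+35)&(b>r)),('red',(r>120)&(g<40))):
  v,u=np.where(m[200:300,280:400]);u=u+280;v=v+200
  print(nm,len(u),[onz('top',p,.1)[:2].round(3) for p in((u.min(),v.mean()),(u.max(),v.mean()),(u.mean(),v.min()),(u.mean(),v.max()))],[onz('top',p,.0)[:2].round(3) for p in((u.mean(),v.min()),(u.mean(),v.max()))])
"
```

```text
[ 75.9 200.6  -0.9] [ 0.0037  0.0009 -0.1622] at [ 0.4453 -0.0419  0.2384] t 15.37 F [ 0.3 -0.5 -1.9] g 32.2
purple 238 [array([ 0.321, -0.089]), array([ 0.32 , -0.138]), array([ 0.347, -0.115]), array([ 0.296, -0.113])] [array([ 0.355, -0.124]), array([ 0.3  , -0.122])]
red 39 [array([ 0.324, -0.198]), array([ 0.324, -0.221]), array([ 0.341, -0.207]), array([ 0.31 , -0.205])] [array([ 0.35 , -0.224]), array([ 0.316, -0.222])]
```

send_rows([
  [[6,17,0],[0,0,-0.01],25],
  [[15,40,0],[0,0,-0.03],25],
  [[25,65,0],[0,0,-0.05],25],
  [[34,90,0],[0,0,-0.07],25],
  [[44,116,0],[0,0,-0.1],25],
  [[54,142,0],[0,0,-0.12],25],
  [[64,168,0],[0.002,0,-0.14],25],
  [[71,188,0],[0.004,0,-0.16],25],
  [[76,201,-1],[0.004,0.001,-0.162],25],
  [[76,201,-1],[0.004,0.001,-0.162],25],
  [[76,201,-1],[0.004,0.001,-0.162],25],
  [[76,201,-1],[0.004,0.001,-0.162],25],
])

```text
clock: 16.37
eef_pos: [0.6524, 0.0104, 0.2381]
tool_rot: [0.69, 0.723, -0.002, -0.002]
ft_force: [-0.6, 0.8, -1.6]
grip_width: 0.0326
```

```bash
python3 -c "
from h import *
rel((.6533,.0105,.1592),2.7)"
```

```text
[ 0.1  1.2 78.9] [-0.0044 -0.0001 -0.0004] at [0.6524 0.0104 0.2381] t 16.37 F [-0.6  0.8 -1.6] g 32.6
```

send_rows([
  [[0,1,8],[-0.004,0,0],25],
  [[0,1,24],[-0.004,0,0],25],
  [[0,1,40],[-0.004,0,0],25],
  [[0,1,56],[-0.004,0,0],25],
  [[0,1,68],[-0.004,0,0],25],
  [[0,1,75],[-0.004,0,0],25],
  [[0,1,75],[-0.004,0,0],25],
  [[0,1,75],[-0.004,0,0],25],
])

```text
clock: 17.03
eef_pos: [0.6525, 0.0102, 0.1629]
tool_rot: [0.69, 0.723, -0.0, -0.0]
ft_force: [-0.3, 0.3, -0.5]
grip_width: 0.0324
```

```bash
python3 -c "
from h import *
rel((.6533,.0105,.1592),2.7)"
```

```text
[0.2 0.8 3.7] [-0.0012 -0.0001 -0.0006] at [0.6525 0.0102 0.1629] t 17.03 F [-0.3  0.3 -0.5] g 32.4
```

send_rows([
  [[0,1,2],[0,0,0],25],
  [[0,1,4],[0,0,0],25],
  [[0,1,4],[0,0,0],25],
  [[0,1,4],[0,0,0],25],
])

```text
clock: 17.37
eef_pos: [0.6536, 0.0103, 0.1593]
tool_rot: [0.69, 0.723, -0.0, -0.0]
ft_force: [1.5, 0.6, -1.0]
grip_width: 0.0324
```

send_rows([
  [[0,0,0],[0,0,0],55],
  [[0,0,0],[0,0,0],85],
  [[0,0,0],[0,0,0],85],
  [[0,0,0],[0,0,0],85],
  [[0,0,0],[0,0,0],85],
  [[0,0,0],[0,0,0],85],
  [[0,0,-20],[0,0,0],85],
  [[0,0,-55],[0,0,0],85],
  [[0,0,-90],[0,0,0],85],
  [[0,0,-105],[0,0,0],85],
  [[0,0,-105],[0,0,0],85],
])

```text
clock: 18.28
eef_pos: [0.6559, 0.0103, 0.2704]
tool_rot: [0.69, 0.723, 0.003, 0.003]
ft_force: [0.3, 0.3, -0.1]
grip_width: 0.085
```

```bash
python3 -c "
from h import *
rel((.436,-.115,.265),-6.6)"
```

```text
[-114.9 -225.5    3.2] [ 0.0098 -0.0005  0.1617] at [0.6559 0.0103 0.2704] t 18.28 F [ 0.3  0.3 -0.1] g 85.0
```

send_rows([
  [[-12,-24,1],[0.002,0,0.02],85],
  [[-25,-50,2],[0.004,0,0.04],85],
  [[-40,-78,2],[0.006,0,0.06],85],
  [[-55,-107,3],[0.008,0,0.08],85],
  [[-70,-136,3],[0.01,0,0.1],85],
  [[-85,-166,3],[0.01,0,0.12],85],
  [[-99,-194,3],[0.01,0,0.14],85],
  [[-109,-214,3],[0.01,0,0.16],85],
  [[-115,-225,3],[0.01,0,0.162],85],
  [[-115,-225,3],[0.01,0,0.162],85],
  [[-115,-225,3],[0.01,0,0.162],85],
  [[-115,-225,3],[0.01,0,0.162],85],
])

```text
clock: 19.28
eef_pos: [0.4375, -0.1148, 0.2651]
tool_rot: [0.747, 0.665, 0.001, 0.0]
ft_force: [0.4, 0.6, 0.6]
grip_width: 0.085
```

```bash
python3 -c "
from h import *
rel((.436,-.115,.143),-6.6)
caps('w8',(.436,-.115,.1),60)
im=cv2.imread('pics/w8.png'); cv2.imwrite('pics/w8c.png',cv2.resize(im[100:360,140:420],(646,600)))"
```

```text
[ -0.4  -1.5 122.1] [ 0.0007 -0.0008  0.0004] at [ 0.4375 -0.1148  0.2651] t 19.28 F [0.4 0.6 0.6] g 85.0
pred [274.3 215.4]
 blob area 367 box u 249 302 v 179 200
 blob area 947 box u 243 306 v 221 247
```

View pics/w8c.png

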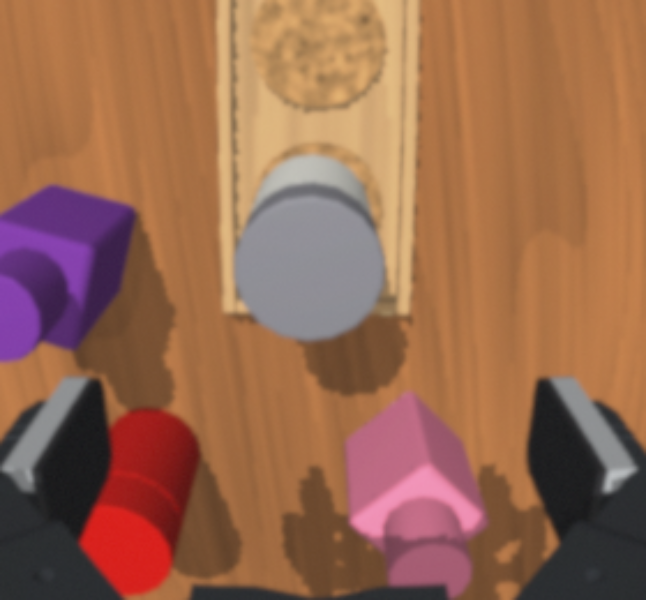

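The jar cap disc is at (274,215), right on the prediction, and the purple, red and pink look-alikes are clear of the fingers.

send_rows([
  [[0,-1,25],[0,0,0],85],
  [[0,-1,50],[0,0,0],85],
  [[0,-1,75],[0,0,0],85],
  [[0,-1,100],[0,0,0],85],
  [[0,-1,114],[0,0,0],85],
  [[0,-1,121],[0,0,0],85],
  [[0,-1,121],[0,0,0],85],
  [[0,-1,121],[0,0,0],40],
  [[0,-1,121],[0,0,0],40],
  [[0,-1,121],[0,0,0],40],
  [[0,-1,121],[0,0,0],40],
  [[0,-1,121],[0,0,0],40],
])

```text
clock: 20.33
eef_pos: [0.4375, -0.1147, 0.1456]
tool_rot: [0.746, 0.666, 0.001, 0.001]
ft_force: [-2.3, 1.0, 6.4]
grip_width: 0.0495
```

send_rows([
  [[0,0,0],[0,0,0],40],
  [[0,0,0],[0,0,0],40],
])

```text
clock: 20.5
eef_pos: [0.4378, -0.1148, 0.1461]
tool_rot: [0.746, 0.665, 0.002, 0.002]
ft_force: [0.5, 0.2, -1.9]
grip_width: 0.0497
```

send_rows([
  [[0,0,-15],[0,0,0],40],
  [[0,0,-35],[0,0,0],40],
  [[0,0,-70],[0,0,0],40],
  [[0,0,-105],[0,0,0],40],
  [[0,0,-130],[0,0,0],40],
  [[0,0,-145],[0,0,0],40],
  [[0,0,-145],[0,0,0],40],
  [[0,0,-145],[0,0,0],40],
])

```text
clock: 21.17
eef_pos: [0.4373, -0.1148, 0.2912]
tool_rot: [0.746, 0.665, 0.002, 0.002]
ft_force: [0.5, 0.0, -2.8]
grip_width: 0.0495
```

```bash
python3 -c "
from h import *
rel((.65,.0844,.285),2.7)"
```

```text
[222.3 188.5   7.3] [ 0.006   0.0005 -0.1617] at [ 0.4373 -0.1148  0.2912] t 21.17 F [ 0.5  0.  -2.8] g 49.5
```

send_rows([
  [[15,13,0],[0,0,-0.01],40],
  [[38,32,0],[0,0,-0.03],40],
  [[63,53,0],[0,0,-0.05],40],
  [[88,75,0],[0,0,-0.07],40],
  [[113,97,0],[0,0,-0.09],40],
  [[139,119,0],[0,0,-0.11],40],
  [[164,140,0],[0.002,0,-0.13],40],
  [[188,160,0],[0.004,0,-0.15],40],
  [[208,177,0],[0.006,0,-0.162],40],
  [[222,189,0],[0.006,0,-0.162],40],
  [[222,189,0],[0.006,0,-0.162],40],
  [[222,189,0],[0.006,0,-0.162],40],
])

```text
clock: 22.17
eef_pos: [0.6501, 0.0849, 0.2885]
tool_rot: [0.69, 0.724, -0.003, -0.002]
ft_force: [-0.8, 0.6, -2.6]
grip_width: 0.0495
```

send_rows([
  [[0,0,0],[0,0,0],40],
  [[0,0,0],[0,0,0],40],
])

```text
clock: 22.33
eef_pos: [0.6489, 0.0841, 0.2864]
tool_rot: [0.69, 0.724, -0.004, -0.003]
ft_force: [-0.0, -0.1, -2.4]
grip_width: 0.0496
```

```bash
python3 -c "
from h import *
rel((.65,.0844,.1421),2.7)"
```

```text
[  0.4   2.5 144.3] [-0.01    0.0016  0.0011] at [0.6489 0.0841 0.2864] t 22.33 F [-0.  -0.1 -2.4] g 49.6
```

send_rows([
  [[0,2,10],[-0.01,0.002,0],40],
  [[0,2,30],[-0.01,0.002,0],40],
  [[0,2,50],[-0.01,0.002,0],40],
  [[0,2,70],[-0.01,0.002,0],40],
  [[0,2,90],[-0.01,0.002,0],40],
  [[0,2,108],[-0.01,0.002,0],40],
  [[0,2,122],[-0.01,0.002,0],40],
  [[0,2,132],[-0.01,0.002,0],40],
  [[0,2,138],[-0.01,0.002,0],40],
  [[0,2,138],[-0.01,0.002,0],40],
  [[0,2,138],[-0.01,0.002,0],40],
])

```text
clock: 23.25
eef_pos: [0.6496, 0.0836, 0.1489]
tool_rot: [0.69, 0.724, 0.0, -0.0]
ft_force: [0.0, -0.9, -2.4]
grip_width: 0.0495
```

```bash
python3 -c "
from h import *
rel((.65,.0844,.1421),2.7)"
```

```text
[0.8 0.4 6.8] [ 0.0004 -0.0004  0.0007] at [0.6496 0.0836 0.1489] t 23.25 F [ 0.  -0.9 -2.4] g 49.5
```

send_rows([
  [[1,0,3],[0,0,0],40],
  [[1,0,5],[0,0,0],40],
  [[1,0,7],[0,0,0],40],
  [[1,0,7],[0,0,0],40],
  [[1,0,7],[0,0,0],40],
])

```text
clock: 23.67
eef_pos: [0.6496, 0.0847, 0.142]
tool_rot: [0.69, 0.724, 0.0, 0.0]
ft_force: [0.2, 1.2, -1.9]
grip_width: 0.0495
```

send_rows([
  [[0,0,0],[0,0,0],65],
  [[0,0,0],[0,0,0],85],
  [[0,0,0],[0,0,0],85],
  [[0,0,0],[0,0,0],85],
  [[0,0,0],[0,0,0],85],
  [[0,0,0],[0,0,0],85],
  [[0,0,-20],[0,0,0],85],
  [[0,0,-55],[0,0,0],85],
  [[0,0,-90],[0,0,0],85],
  [[0,0,-125],[0,0,0],85],
  [[0,0,-140],[0,0,0],85],
  [[0,0,-140],[0,0,0],85],
])

```text
clock: 24.67
eef_pos: [0.6515, 0.0849, 0.2883]
tool_rot: [0.69, 0.724, 0.004, 0.003]
ft_force: [0.9, 0.4, 1.0]
grip_width: 0.0848
```

```bash
python3 -c "
from h import *
rel((.52,-.12,.33),2.7)"
```

```text
[-198.3 -140.7  -43.6] [ 0.0113 -0.0012  0.0008] at [0.6515 0.0849 0.2883] t 24.67 F [0.9 0.4 1. ] g 84.8
```

Now I'll move back for a final wrist view of all four bays.

send_rows([
  [[0,-10,-15],[0,0,0],85],
  [[-20,-30,-30],[0,0,0],85],
  [[-50,-50,-43],[0.01,0,0],85],
  [[-80,-70,-43],[0.01,0,0],85],
  [[-110,-90,-43],[0.01,0,0],85],
  [[-140,-110,-43],[0.01,0,0],85],
  [[-170,-130,-43],[0.01,0,0],85],
  [[-198,-140,-43],[0.01,0,0],85],
  [[-198,-140,-43],[0.01,0,0],85],
  [[-198,-140,-43],[0.01,0,0],85],
  [[-198,-140,-43],[0.01,0,0],85],
])

```text
clock: 25.58
eef_pos: [0.5206, -0.1195, 0.3288]
tool_rot: [0.69, 0.724, 0.001, -0.001]
ft_force: [0.6, 0.0, 0.2]
grip_width: 0.0849
```

```bash
python3 -c "
from h import *
a=camera('wrist')[:,:,::-1];s=camera('scene')[:,:,::-1]
c=get_calibration('wrist');np.save('w9.npy',c)
cv2.imwrite('pics/w9.png',a);cv2.imwrite('pics/s9.png',s)
g=np.zeros((600,800,3),np.uint8); g[:420,:400]=a[:,130:530]; g[:600,400:800]=cv2.resize(s[120:330,230:370],(400,600)); cv2.imwrite('pics/f9.png',g)
y=np.radians(2.7)
for n,q,z in(('cone',-111,.11),('slim',-37,.122),('jug',37,.114),('jar',111,.096)):
  X=[.655-q/1e3*np.sin(y),-.0265+q/1e3*np.cos(y),z]; print(n,(proj('wrist',X,c)-[130,0]).round(1))
rel((.52,-.12,.33),2.7)"
```

```text
cone [284.7 223.5]
slim [297.4 150.9]
jug [296.6  72. ]
jar [286.9   4.4]
[-1.3 -1.1 -1.1] [ 0.0007 -0.0018  0.0022] at [ 0.5211 -0.1187  0.329 ] t 25.68 F [0.1 0.  0.1] g 85.1
```

View pics/f9.png

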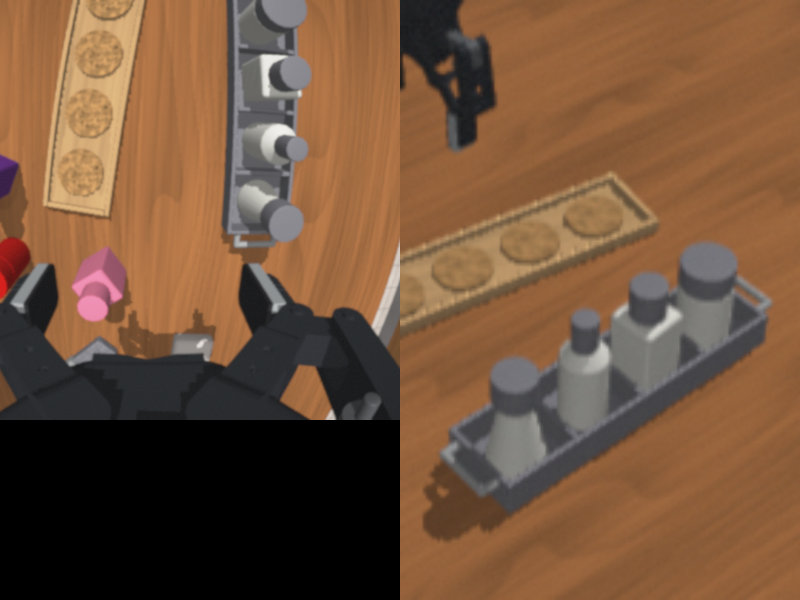

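All four bottles stand upright in their bays. Cap tops in the left panel are cone (287,222), slim (297,149), jug (293,74) and jar (284,10). The first three are within about 4 px of the predicted bay centres. The jar is about 6 px off, but it sits at the image edge.

```bash
python3 -c "
from workcell import order
print(order.job_done())"
```

```text
the job is handed in; nothing more can be done
None
```

All four bottles are in the caddy in reverse order: from the right end, cone, slim, jug, jar. I handed the job in at about 26 s of the 128 s allowed. I picked each bottle up by its cap and set it down on the bay floor before opening the fingers.

**Bottles:** The last wrist and scene views show all four upright and released, with the gripper well clear. The cap tops of cone, slim and jug were within about 4 px (roughly 4 mm) of the bay centres. The jar read about 6 px off because its cap was partly cut off at the image edge. The arm's position at its release was within 1 mm of the bay centre.

**Camera agreement:** The first caddy position from the overhead camera differed from the wrist view by up to about 5 mm in x. I used the wrist view.

**Bystanders:** I never approached the mug, brush, soap or look-alikes, and no contact showed in the force readings. I did not measure the mug, brush and soap positions again at the end.

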